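# Set the angle dial of the rework stage and store it

## Task

On the circuit-board rework bench, turn the black dial of the angle stage by pushing its upright finger post lightly round with the fingertips until the dial's white index line lines up with the one long, thick line of the scale, and leave it there. Then press the round store button on the control box fully down and let go, not pressing it before the dial is set. Do not grip, squeeze or pull up the dial or its post, and leave the loose things on the bench where they are.

Things in the scene. Friction and masses are not known exactly. Their poses are not given: they have to be found in the camera images.
- station: fixed grey base block of the angle stage, 200 x 200 mm and 40 mm high, with the round dial in the middle of its top; origin at the centre of its underside, which is also on the vertical axis of the dial; z up. The stage may stand on either side, and at any small yaw
- scale_collar: fixed aluminium disc, 180 mm diameter and 4 mm thick, lying on the base under the dial, concentric with it; 23 short scale lines and one long thick target line (24 mm long, 4 mm wide, radius 65 to 89 mm), every 15 degrees, in black. Origin at the centre of its underside; its own +x axis points from the centre along the target line. It does not turn
- hub: the sprung spindle that carries the dial, hidden under it; origin on the dial's axis at the dial's underside, 45 mm above the table. Pulled up it rises by up to 20 mm against a spring, which would unseat the dial
- dial (a joint): angle of the dial about the vertical axis, rad, counted anticlockwise seen from above; 0 when the index mark points along the station's own +x axis. It turns freely past full turns either way, with light friction (0.08 N m, about 2 N at the post), no spring and no detents, and stays where it is left
- index_mark (a point): outer end of the dial's single white index line, at 60 mm from the axis on the dial's bevelled rim, 48.5 mm above the table. The dial is black, 124 mm in diameter, 10 mm thick, its flat top 55 mm above the table; the index line runs out from near the centre to the rim
- post_top (a point): centre of the top of the dial's finger post: a plain upright aluminium pin 16 mm in diameter, standing 30 mm above the dial's top (85 mm above the table), 42 mm from the axis, exactly opposite the index line. Pushing the pin sideways turns the dial
- control_box: fixed grey box 90 x 90 mm, 35 mm high, with the store button in the middle of its top; origin at the centre of its underside
- store (a joint): travel of the store button, m: 0 released, 0.006 fully down (takes 5 N); springs back when let go
- store_top (a point): centre of the top face of the round black store button (34 mm diameter, 57 mm above the table when released), which stands 10 mm proud of its 50 mm wide round housing and is pressed straight down
- nozzle_a: loose brass suction nozzle, 16 mm diameter, 30 mm high, standing on a corner of the station; origin under its centre; to be left alone
- nozzle_b: loose brass suction nozzle, 14 mm diameter, 30 mm high, standing on another corner of the station; origin under its centre; to be left alone
- flux: loose small flux bottle, 28 mm diameter, 70 mm high, near the control box; origin under its centre; to be left alone
- spool: loose white reel, 48 mm diameter, 32 mm high, near the control box; origin under its centre; to be left alone
- driver: loose screwdriver 170 mm long lying on the table; to be left alone
- brush: loose brush 160 mm long lying on the table; to be left alone

How it is judged:
By the outcome, as a careful person would: the job done as asked, in the order asked, and still so for the second after the job is handed in, with the robot touching nothing.
It also fails if it takes over 56 s, if anything falls off the work surface, if the arm or the gripper's body presses on something with over 40 N, if the wrist force passes 120 N, or if a joint passes its speed limit or range.

## Robot

A 6-joint arm with a two-finger parallel gripper is mounted at the origin on the work surface. World frame = base frame: x ahead of the robot, y to its left, z up, the work surface at z = 0. Lengths are in m, angles in rad, forces in N, time in s.
With the tool pointing down it reaches from about 0.375 to 0.9 m from the base axis. Payload 3.1 kg.
Tool frame: the origin (TCP) lies between the finger pads; the fingertips stand 17 mm ahead of it and the grasp point (between the pads) lies 2 mm behind it (robot.nose_length is the distance from the TCP to the fingertips, in m); z points along the fingers, y is the line along which they close (so a half turn about z gives the same grasp; the last joint's range is limited). The gripper opens to 87 mm and grips with 3 to 60 N. Pads are 19 mm wide; open, the fingers measure 117 mm over their backs; the gripper's body (75 mm by 190 mm) begins 51 mm behind the grasp point.
Start: joints at [1.036, 0.527, 1.433, -0, 1.181, -0.178], TCP at [0.218, 0.586, 0.24] pointing down, gripper open.
Joint ranges: [-3.08, 3.08], [-0.75, 2.2], [0.22, 2.44], [-1.43, 4.57], [0, 2.65], [-2.85, 2.85]. Speed limits (rad/s): [2.79, 2.79, 3.14, 3.14, 3.14, 3.14].

## Interface

Orientations are given as a unit quaternion [x, y, z, w].
In Python, from rig import robot, cams gives the robot as it stands.
- The arm moves only by the shell command python3 -m pendant 'ROWS' [FORCE]. ROWS is JSON, a list of rows, each an object with "jaw": the opening, from 0 (shut) to 1 (fully open); "linear": the shift along the tool's x, y, z in cm, a list of three; "twist": the turn about the tool's z in degrees. A call has 1 to 12 rows; each row shifts and turns the commanded pose from where the row before left it, along the tool's axes as they then stand; what a row does not reach is not made up. A row lasts 1/12 s, in which the tool goes at most 41.7 mm and 7.16 degrees, less where a joint would pass 70% of its speed; a pose out of reach is approached as far as the arm can. A call is refused whole if a number of a shift passes 4.17 or a number of a turn 7.16, either way. A call with a gripper value outside its range is refused whole. The fingers move at their own pace and stop on an object; FORCE is the grip in N (left out, the last holds). Time passes only in rows, so rows that do not move let the fingers close. It gives the time, the measured TCP pose, the force, the opening and the grip force at its end, in the units of the state.
- robot.get_obs(): the state, without advancing time (a new reading comes with each control period).
- cams.camera(name): name is "side" or "top" or "wrist"; returns a dict with "color" (400x640x3 uint8, blue, green, red), "depth" (400x640 float32, m along the optical axis (not along the pixel's ray), 0 where there is no reading), "fov_y" (degrees; the focal length in pixels is half the picture's height over the tangent of half this angle, whatever the lens; pixels are square), "cx", "cy" (the principal point, pixels), "view" (4x4, takes a point from world to camera coordinates). Camera axes: x right, y down, z forward; pixel columns grow to the right and rows downward; lengths in m; the calibration is good to about 2 mm. A picture is of the moment at which its call begins.
- robot.hand_in(): hands the job in; it is judged then, once.
The state is a dict: "time": time; "q": joint angles; "joint_velocities": joint speeds; "joint_torque": joint torques, N m; "position": TCP position; "tool_rot": TCP orientation; "ft_force": force on the tool from outside, world axes, zero at the start; "moment": the same for the moment, N m; "grip_width": finger opening in m; "grip_force": force on a finger pad.
Only numpy, scipy, OpenCV 4.12 (cv2) and the standard library are available. Lean on these libraries where they do the work, as an engineer would, in place of code of your own. Each camera call takes 0.05 s, during which the arm holds its last target. There are 200 camera calls.

## Working session

There is one attempt and no reset: what is moved stays moved. The work goes in short steps, Python scripts to look and compute and a shell command to move; the robot and the scene stay as the last step left them, time stands still between calls to the robot, and variables do not carry over. Pictures are saved under pics/ and viewed, at most 10 in all, crops included, and the job is handed in when it is done.

```bash
mkdir -p pics
python3 - <<'E'
from rig import robot,cams
import cv2,numpy as np
for n in ["top","side"]:
    c=cams.camera(n); cv2.imwrite(f"pics/{n}0.png",c["color"]); np.savez(f"pics/{n}0.npz",**c)
    print(n,c["fov_y"],c["cx"],c["cy"],np.round(c["view"],3).tolist())
o=robot.get_obs();print(o["time"],o["position"],o["tool_rot"],o["grip_width"],robot.nose_length)
E
```

```text
top 46.69715113843356 323.23798516225867 193.26399192561033 [[-0.028, -0.999, -0.019, 0.024], [-0.995, 0.03, -0.094, 0.564], [0.094, 0.016, -0.995, 1.332], [0.0, 0.0, 0.0, 1.0]]
side 55.52369037378229 317.56612732325215 197.44880066237107 [[0.838, -0.546, -0.016, -0.468], [-0.403, -0.598, -0.692, 0.27], [0.368, 0.587, -0.721, 0.886], [0.0, 0.0, 0.0, 1.0]]
0.1 [0.21736643 0.58529612 0.23864936] [ 1.76962014e-01  9.84217169e-01 -9.47761865e-04 -3.32744305e-04] 0.0870163676347487 0.017
```

View pics/top0.png

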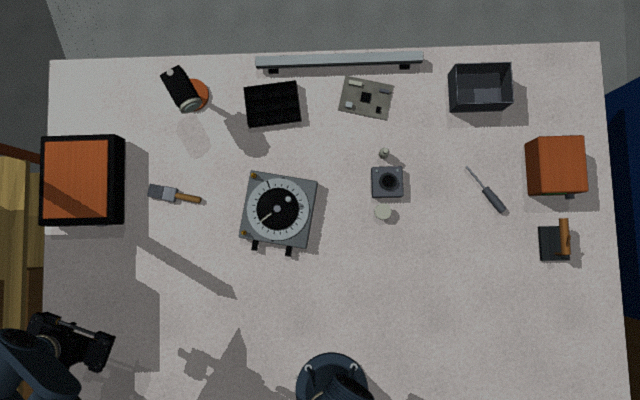

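The stage is at about (278,209) and the control box at (388,182), with the flux bottle at (384,153) and the spool at (383,213). I'll enlarge a crop of the stage.

```bash
cat > h.py <<'E'
import numpy as np,cv2
def ray(c,u,v,z):
    "pixel -> world point on plane z"
    f=200/np.tan(np.radians(float(c["fov_y"]))/2); V=np.array(c["view"]); R,t=V[:3,:3],V[:3,3]
    o=-R.T@t; d=R.T@np.array([(u-c["cx"])/f,(v-c["cy"])/f,1]); return o+d*(z-o[2])/d[2]
def pix(c,p):
    f=200/np.tan(np.radians(float(c["fov_y"]))/2); V=np.array(c["view"]); q=V[:3,:3]@p+V[:3,3]
    return q[:2]/q[2]*f+[c["cx"],c["cy"]]
E
python3 - <<'E'
import cv2,numpy as np
i=cv2.imread("pics/top0.png")
a=cv2.resize(i[155:265,225:335],(600,600),interpolation=cv2.INTER_CUBIC)
cv2.imwrite("pics/c1.png",a)
from h import *
c=np.load("pics/top0.npz")
for n,u,v,z in [("dial",278,209,.055),("button",389.5,181,.057),("flux",384,153,.07),("spool",383,213,.032)]: print(n,ray(c,u,v,z))
E
```

```text
dial [0.51983492 0.13820863 0.055     ]
button [ 0.59074809 -0.18362688  0.057     ]
flux [ 0.67012878 -0.16962499  0.07      ]
spool [ 0.50079345 -0.16416541  0.032     ]
```

View pics/c1.png

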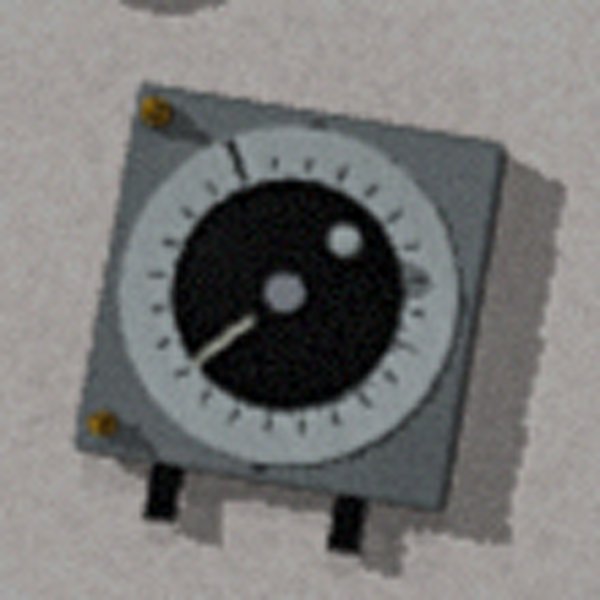

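The crop shows the target line running from (230,143) to (243,178). The index outer end is at (197,363), the post top at (344,240) and the collar centre near (289,297). So the dial has to turn about 105° clockwise.

Run:
```python
from h import *
c=np.load("pics/top0.npz")
def w(x,y,z): return ray(c,225+(x+.5)/5.4545-.5,155+(y+.5)/5.4545-.5,z)
C=w(289,297,.044)
print("C",C, "edges",[np.linalg.norm(w(x,y,.044)-C) for x,y in((118,297),(460,297),(289,127),(289,467))])
for n,p in [("tgt_o",w(230,143,.044)),("tgt_i",w(243,178,.044)),("idx",w(197,363,.0485)),("idx_in",w(255,318,.055)),("post",w(344,240,.085)),("noz",w(156,110,.07)),("noz2",w(102,422,.07))]:
    d=p-C; print(n,p,np.hypot(*d[:2]),np.degrees(np.arctan2(d[1],d[0])))
```

```text
C [0.52044363 0.1407038  0.044     ] edges [np.float64(0.09093415821714652), np.float64(0.09070468068947558), np.float64(0.09079288677507907), np.float64(0.08965373978762337)]
tgt_o [0.60357983 0.17068167 0.044     ] 0.08837590214835876 19.82866640487052
tgt_i [0.58460149 0.16405424 0.044     ] 0.06827498643170116 19.99913031039328
idx [0.48673131 0.18942509 0.0485    ] 0.05924765472705641 124.68099275351517
idx_in [0.50922428 0.15752862 0.055     ] 0.020222475271810984 123.69666294601052
post [0.5463986  0.10705672 0.085     ] 0.04249454561939386 -52.3538207724687
noz [0.61890069 0.20564429 0.07      ] 0.11794515768132066 33.40812062314277
noz2 [0.45679938 0.23593162 0.07      ] 0.11453788862561981 123.75626203157053
```

```bash
cat >> h.py <<'E'
from scipy.spatial.transform import Rotation as Ro
def go(o,xyz,yaw=None):
    "tool-axis shift (cm) and twist (deg) from the present pose to xyz / tool-x yaw"
    R=Ro.from_quat(o["tool_rot"]).as_matrix(); y=np.degrees(np.arctan2(R[1,0],R[0,0]))
    print("t",round(o["time"],2),"p",np.round(o["position"],4),"yaw",round(y,1),"q6",round(o["q"][5],2),"F",np.round(o["ft_force"],1),"w",round(o["grip_width"],4))
    tw=0 if yaw is None else -((yaw-y+180)%360-180)
    print("twist",round(tw,1),"shift cm now",np.round(R.T@(np.array(xyz)-o["position"])*100,2))
E
R='{"jaw":0,"linear":[-2.45,-1.55,0],"twist":0}'
python3 -m pendant '[{"jaw":0,"linear":[-2.45,-1.55,0],"twist":0},{"jaw":0,"linear":[-2.45,-1.55,0],"twist":0},{"jaw":0,"linear":[-2.45,-1.55,0],"twist":0},{"jaw":0,"linear":[-2.45,-1.55,0],"twist":0},{"jaw":0,"linear":[-2.45,-1.55,0],"twist":0},{"jaw":0,"linear":[-2.45,-1.55,0],"twist":0},{"jaw":0,"linear":[-2.45,-1.55,0],"twist":0},{"jaw":0,"linear":[-2.45,-1.55,0],"twist":0},{"jaw":0,"linear":[-2.45,-1.55,0],"twist":0},{"jaw":0,"linear":[-2.45,-1.55,0],"twist":0}]' 10
python3 -m pendant '[{"jaw":0,"linear":[-2.45,-1.55,0],"twist":0},{"jaw":0,"linear":[-2.45,-1.55,0],"twist":0},{"jaw":0,"linear":[-2.45,-1.55,0],"twist":0},{"jaw":0,"linear":[-2.45,-1.55,0],"twist":0},{"jaw":0,"linear":[-2.45,-1.55,0],"twist":0},{"jaw":0,"linear":[-2.45,-1.55,0],"twist":0},{"jaw":0,"linear":[-2.45,-1.55,0],"twist":0},{"jaw":0,"linear":[-2.45,-1.55,0],"twist":0},{"jaw":0,"linear":[-2.45,-1.55,0],"twist":0},{"jaw":0,"linear":[-2.45,-1.55,0],"twist":0},{"jaw":0,"linear":[0,0,0],"twist":0},{"jaw":0,"linear":[0,0,0],"twist":0}]'
python3 -m pendant '[{"jaw":0,"linear":[0,0,0],"twist":-7},{"jaw":0,"linear":[0,0,0],"twist":-7},{"jaw":0,"linear":[0,0,0],"twist":-7},{"jaw":0,"linear":[0,0,0],"twist":-7},{"jaw":0,"linear":[0,0,0],"twist":-7},{"jaw":0,"linear":[0,0,0],"twist":-7},{"jaw":0,"linear":[0,0,0],"twist":-7},{"jaw":0,"linear":[0,0,0],"twist":-7},{"jaw":0,"linear":[0,0,0],"twist":0},{"jaw":0,"linear":[0,0,0],"twist":0}]'
python3 - <<'E'
from h import *
from rig import robot
go(robot.get_obs(),(.5678,.1232,.081),-144)
E
```

```text
time: 0.93
position: [0.3937, 0.3539, 0.2392]
tool_rot: [0.177, 0.984, -0.0, -0.0]
ft_force: [1.2, 0.4, 0.5]
grip_width: 0.0283
grip_force: 0.0
time: 1.93
position: [0.5695, 0.1232, 0.239]
tool_rot: [0.178, 0.984, 0.0, -0.0]
ft_force: [0.5, 0.0, 0.7]
grip_width: 0.0005
grip_force: 0.0
time: 2.77
position: [0.5679, 0.1256, 0.2393]
tool_rot: [-0.305, 0.952, 0.0, -0.001]
ft_force: [1.0, -0.3, -0.7]
grip_width: 0.0007
grip_force: 0.0
t 2.77 p [0.5679 0.1256 0.2393] yaw -144.5 q6 -2.17 F [ 1.  -0.3 -0.7] w 0.0007
twist -0.5 shift cm now [ 0.14 -0.2  15.83]
```

```bash
python3 -m pendant '[{"jaw":0,"linear":[0,-0.2,2.5],"twist":0},{"jaw":0,"linear":[0,0,2.5],"twist":0},{"jaw":0,"linear":[0,0,2.5],"twist":0},{"jaw":0,"linear":[0,0,2.5],"twist":0},{"jaw":0,"linear":[0,0,2],"twist":0},{"jaw":0,"linear":[0,0,0],"twist":0},{"jaw":0,"linear":[0,0,0],"twist":0}]'
python3 - <<'E'
from h import *
from rig import robot,cams
o=robot.get_obs(); go(o,(.5678,.1232,.081),-144)
c=cams.camera("wrist"); cv2.imwrite("pics/w1.png",c["color"]); np.savez("pics/w1.npz",**c)
c=cams.camera("side"); s=c["color"]; u,v=pix(c,np.array([.55,.12,.08])); print(u,v); u,v=int(u),int(v)
cv2.imwrite("pics/s1.png",cv2.resize(s[max(v-90,0):v+90,max(u-110,0):u+110],None,fx=3,fy=3,interpolation=cv2.INTER_CUBIC))
E
```

```text
time: 3.35
position: [0.5691, 0.1233, 0.1187]
tool_rot: [-0.305, 0.952, 0.0, -0.001]
ft_force: [0.3, -0.1, 0.0]
grip_width: 0.0007
grip_force: 0.0
t 3.35 p [0.5691 0.1233 0.1187] yaw -144.5 q6 -2.17 F [ 0.3 -0.1  0. ] w 0.0007
twist -0.5 shift cm now [0.11 0.06 3.77]
291.976570157584 170.1603831514231
```

View pics/w1.png

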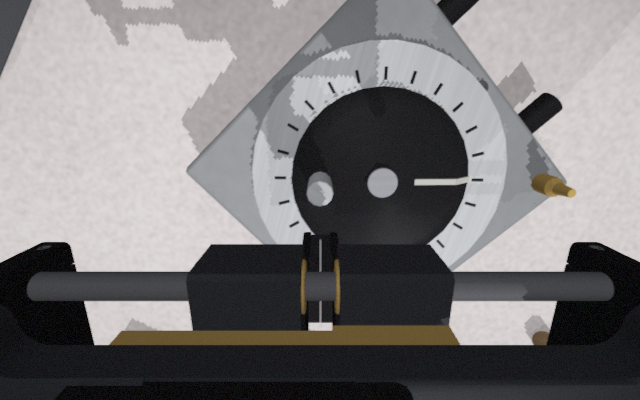

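View pics/s1.png

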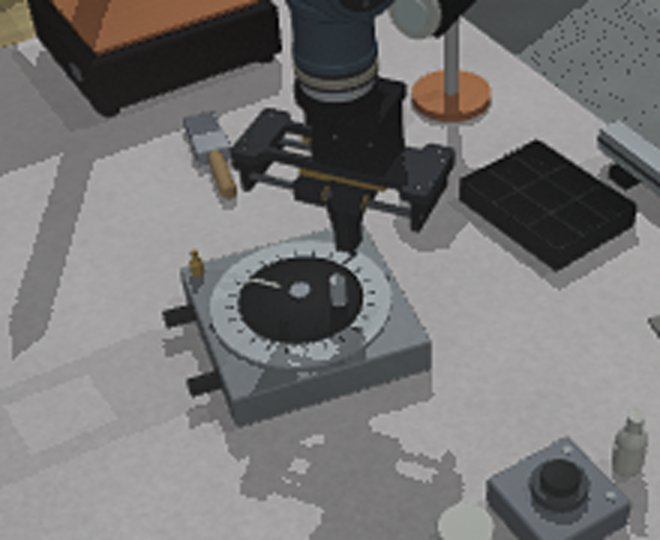

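The wrist view shows the post at (320,188), straight ahead of the fingers along tool +x. The side view confirms there is clear space. Next I lower the tool, close the gap and push along the arc.

```bash
python3 -m pendant '[{"jaw":0,"linear":[0,0,1.9],"twist":0},{"jaw":0,"linear":[0,0,1.9],"twist":0},{"jaw":0,"linear":[0,0,0],"twist":0},{"jaw":0,"linear":[0.3,0,0],"twist":0},{"jaw":0,"linear":[0.3,0,0],"twist":0},{"jaw":0,"linear":[0.3,0,0],"twist":0},{"jaw":0,"linear":[0.2,0,0],"twist":0},{"jaw":0,"linear":[0,0,0],"twist":0}]'
python3 -m pendant '[{"jaw":0,"linear":[0.26,-0.1,0],"twist":3.5},{"jaw":0,"linear":[0.26,-0.1,0],"twist":3.5},{"jaw":0,"linear":[0.26,-0.1,0],"twist":3.5},{"jaw":0,"linear":[0.26,-0.1,0],"twist":3.5},{"jaw":0,"linear":[0.26,-0.1,0],"twist":3.5},{"jaw":0,"linear":[0.26,-0.1,0],"twist":3.5},{"jaw":0,"linear":[0.26,-0.1,0],"twist":3.5},{"jaw":0,"linear":[0.26,-0.1,0],"twist":3.5},{"jaw":0,"linear":[0.26,-0.1,0],"twist":3.5},{"jaw":0,"linear":[0.26,-0.1,0],"twist":3.5},{"jaw":0,"linear":[0,0,0],"twist":0}]'
python3 - <<'E'
from h import *
from rig import robot,cams
o=robot.get_obs(); C=np.array([.5204,.1407]); a=np.radians(-54-35)
e=np.array([np.cos(a),np.sin(a)]); t=np.array([e[1],-e[0]])
go(o,(*(C+.042*e-.0175*t),.081),-179)
d=o["position"][:2]-C; print(d@e,d@t)
c=cams.camera("wrist"); cv2.imwrite("pics/w2.png",c["color"])
E
```

```text
time: 4.12
position: [0.5612, 0.1163, 0.0825]
tool_rot: [-0.306, 0.952, -0.0, 0.001]
ft_force: [0.3, 0.6, -0.1]
grip_width: 0.0005
grip_force: 0.0
time: 5.03
position: [0.542, 0.0982, 0.0824]
tool_rot: [-0.005, 1.0, -0.0, 0.002]
ft_force: [1.9, -0.5, 1.1]
grip_width: 0.0005
grip_force: 1.0
t 5.03 p [0.542  0.0982 0.0824] yaw -179.5 q6 -1.6 F [ 1.9 -0.5  1.1] w 0.0005
twist -0.5 shift cm now [0.34 0.08 0.14]
0.042831494705155716 -0.02086862761767781
```

View pics/w2.png

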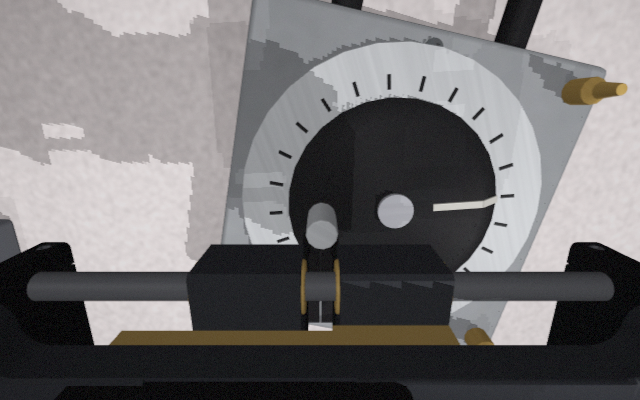

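The fingers are against the post at (322,232) and the dial is turning, at about 2 N. I'll continue along the arc.

```bash
python3 -m pendant '[{"jaw":0,"linear":[0.26,-0.1,0],"twist":3.5},{"jaw":0,"linear":[0.26,-0.1,0],"twist":3.5},{"jaw":0,"linear":[0.26,-0.1,0],"twist":3.5},{"jaw":0,"linear":[0.26,-0.1,0],"twist":3.5},{"jaw":0,"linear":[0.26,-0.1,0],"twist":3.5},{"jaw":0,"linear":[0.26,-0.1,0],"twist":3.5},{"jaw":0,"linear":[0.26,-0.1,0],"twist":3.5},{"jaw":0,"linear":[0.26,-0.1,0],"twist":3.5},{"jaw":0,"linear":[0.26,-0.1,0],"twist":3.5},{"jaw":0,"linear":[0.26,-0.1,0],"twist":3.5},{"jaw":0,"linear":[0.26,-0.1,0],"twist":3.5},{"jaw":0,"linear":[0,0,0],"twist":0}]'
python3 -m pendant '[{"jaw":0,"linear":[0.26,-0.1,0],"twist":3.5},{"jaw":0,"linear":[0.26,-0.1,0],"twist":3.5},{"jaw":0,"linear":[0.26,-0.1,0],"twist":3.5},{"jaw":0,"linear":[0.26,-0.1,0],"twist":3.5},{"jaw":0,"linear":[0.26,-0.1,0],"twist":3.5},{"jaw":0,"linear":[0,0,0],"twist":0},{"jaw":0,"linear":[0,0,0],"twist":0}]'
python3 - <<'E'
from h import *
from rig import robot,cams
o=robot.get_obs(); C=np.array([.5204,.1407]); a=np.radians(-54-91)
e=np.array([np.cos(a),np.sin(a)]); t=np.array([e[1],-e[0]])
go(o,(*(C+.042*e-.0175*t),.081),-144-91)
d=o["position"][:2]-C; print(d@e,d@t)
ims=[]
for n,p in (("top",[.5204,.1407,.05]),("side",[.5204,.1407,.05])):
    c=cams.camera(n); np.savez(f"pics/{n}2.npz",**c); u,v=pix(c,np.array(p)); u,v=int(u),int(v)
    r=40; print(n,u,v); ims.append(cv2.resize(c["color"][v-r:v+r,u-r:u+r],(390,390),interpolation=cv2.INTER_CUBIC))
cv2.imwrite("pics/ts2.png",np.hstack(ims))
c=cams.camera("wrist"); cv2.imwrite("pics/w3.png",c["color"]); np.savez("pics/w3.npz",**c)
E
```

```text
time: 6.08
position: [0.5104, 0.096, 0.0819]
tool_rot: [0.324, 0.946, -0.0, 0.0]
ft_force: [1.0, -2.6, 1.0]
grip_width: 0.0005
grip_force: 0.9
time: 6.67
position: [0.4975, 0.1021, 0.0816]
tool_rot: [0.463, 0.886, -0.0, -0.0]
ft_force: [0.4, -1.1, 0.3]
grip_width: 0.0005
grip_force: 0.5
t 6.67 p [0.4975 0.1021 0.0816] yaw 124.8 q6 -0.63 F [ 0.4 -1.1  0.3] w 0.0005
twist -0.2 shift cm now [ 0.1  -0.11  0.06]
0.04090156374329314 -0.01848558322035077
top 277 208
side 280 177
```

View pics/w3.png

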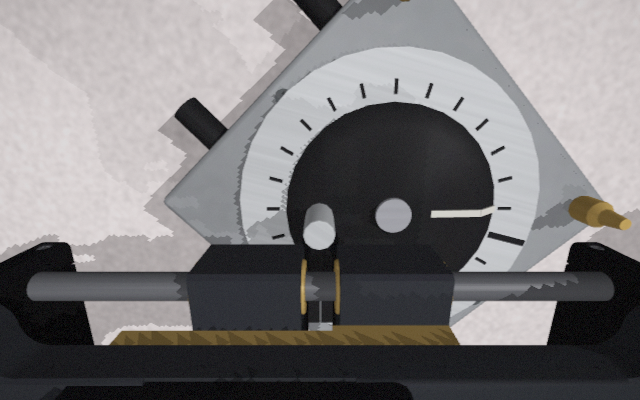

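The thick target line runs from (490,234) to (522,243). The index runs from (432,213) over (480,213) to the rim at (494,207).

```bash
cat > ang.py <<'E'
from h import *
from scipy.optimize import least_squares
def center(c,pts):
    P=np.array([ray(c,u,v,.044)[:2] for u,v in pts])
    r=least_squares(lambda s:np.hypot(*(P-s[:2]).T)-s[2],[.52,.14,.075]); print("C",r.x,"rms",np.sqrt(np.mean(r.fun**2))); return r.x[:2]
def show(c,C,**k):
    for n,(u,v,z) in k.items():
        d=ray(c,u,v,z)[:2]-C; print(n,"r %.4f ang %.2f"%(np.hypot(*d),np.degrees(np.arctan2(d[1],d[0]))))
E
python3 - <<'E'
from ang import *
c=np.load("pics/w3.npz")
C=center(c,[(278,237),(273,209),(276,180),(287,151),(306,126),(333,103),(363,90),(396,86),(429,90),(459,104),(484,124),(501,150),(505,180)])
show(c,C,idx_in=(432,213,.055),idx_edge=(481,213,.055),idx_rim=(494,207,.0485),t_in=(490,234,.044),t_out=(522,243,.044))
E
```

```text
C [0.5226032  0.14055313 0.07073986] rms 0.00044781568750029997
idx_in r 0.0221 ang 37.76
idx_edge r 0.0503 ang 36.11
idx_rim r 0.0609 ang 37.32
t_in r 0.0658 ang 20.35
t_out r 0.0877 ang 19.93
```

```bash
python3 -m pendant '[{"jaw":0,"linear":[0.26,-0.1,0],"twist":3.5},{"jaw":0,"linear":[0.26,-0.1,0],"twist":3.5},{"jaw":0,"linear":[0.26,-0.1,0],"twist":3.5},{"jaw":0,"linear":[0.26,-0.1,0],"twist":3.5},{"jaw":0,"linear":[0,0,0],"twist":0},{"jaw":0,"linear":[0,0,0],"twist":0},{"jaw":0,"linear":[0,0,0],"twist":0}]'
python3 - <<'E'
from ang import *
from rig import robot,cams
go(robot.get_obs(),(.5,.1,.081))
c=cams.camera("wrist"); np.savez("pics/w4.npz",**c)
cv2.imwrite("pics/w4.png",cv2.resize(c["color"][70:270,260:560],None,fx=2.6,fy=2.6,interpolation=cv2.INTER_CUBIC))
E
```

```text
time: 7.4
position: [0.489, 0.1092, 0.0814]
tool_rot: [0.568, 0.823, -0.0, -0.0]
ft_force: [-0.2, -0.3, 0.9]
grip_width: 0.0005
grip_force: 0.4
t 7.4 p [0.489  0.1092 0.0814] yaw 110.7 q6 -0.37 F [-0.2 -0.3  0.9] w 0.0005
twist 0 shift cm now [-1.25  0.7   0.04]
```

View pics/w4.png

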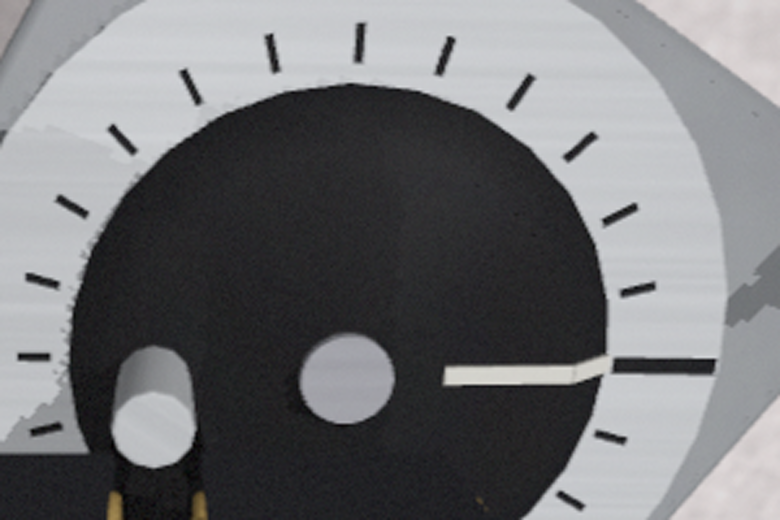

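The index's rim end at crop (607,364) nearly meets the target line, which runs from (613,366) to (715,367). I'll measure the remaining angle.

Run:
```python
from ang import *
c=np.load("pics/w4.npz")
f=lambda x,y:(260+(x+.5)/2.6-.5,70+(y+.5)/2.6-.5)
C=center(c,[f(*p) for p in [(46,430),(34,357),(42,281),(72,206),(122,139),(191,87),(273,53),(360,43),(445,56),(520,92),(580,147),(620,214),(638,290),(611,437),(570,500)]])
show(c,C,idx_in=(*f(444,376),.055),idx_edge=(*f(574,374),.055),idx_rim=(*f(606,364),.0485),t_in=(*f(613,366),.044),t_out=(*f(715,367),.044),post=(*f(153,430),.085))
# predicted index pixels when exactly on target
for th in (18,19,20,21,22):
    u=np.array([np.cos(np.radians(th)),np.sin(np.radians(th))])
    print(th,[np.round((pix(c,np.array([*(C+r*u),z]))-[260,70]+.5)*2.6-.5,1) for r,z in ((.022,.055),(.051,.055),(.06,.0485),(.065,.044),(.089,.044))])
```

```text
C [0.52182125 0.1404557  0.0702956 ] rms 7.437145007974131e-05
idx_in r 0.0220 ang 21.07
idx_edge r 0.0507 ang 21.44
idx_rim r 0.0611 ang 21.49
t_in r 0.0654 ang 19.71
t_out r 0.0894 ang 19.84
post r 0.0422 ang -159.04
18 [array([443.3, 381. ]), array([573.2, 387. ]), array([598.4, 379.2]), array([609.6, 373.8]), array([710.8, 378.5])]
19 [array([443.6, 379.4]), array([574. , 383.2]), array([599.3, 374.9]), array([610.6, 369.2]), array([712.3, 372.3])]
20 [array([443.8, 377.8]), array([574.6, 379.5]), array([600.1, 370.5]), array([611.4, 364.7]), array([713.7, 366. ])]
21 [array([444. , 376.1]), array([575.2, 375.6]), array([600.8, 366.2]), array([612.2, 360. ]), array([715. , 359.7])]
22 [array([444.1, 374.5]), array([575.8, 371.8]), array([601.4, 361.9]), array([612.9, 355.4]), array([716.2, 353.3])]
```

```bash
python3 -m pendant '[{"jaw":0,"linear":[0.055,-0.02,0],"twist":0.75},{"jaw":0,"linear":[0.055,-0.02,0],"twist":0.75},{"jaw":0,"linear":[0,0,0],"twist":0},{"jaw":0,"linear":[0,0,0],"twist":0},{"jaw":0,"linear":[0,0,0],"twist":0}]'
python3 - <<'E'
from ang import *
from rig import robot,cams
go(robot.get_obs(),(.5,.1,.081))
c=cams.camera("wrist"); np.savez("pics/w5.npz",**c)
cv2.imwrite("pics/w5.png",cv2.resize(c["color"][150:260,410:560],None,fx=5,fy=5,interpolation=cv2.INTER_CUBIC))
C=np.array([.52182,.14046])
for th in (18.8,19.8,20.8):
    u=np.array([np.cos(np.radians(th)),np.sin(np.radians(th))])
    print(th,[np.round((pix(c,np.array([*(C+r*u),z]))-[410,150]+.5)*5-.5,1) for r,z in ((.022,.055),(.051,.055),(.06,.0485),(.065,.044),(.089,.044))])
E
```

```text
time: 7.87
position: [0.4883, 0.1099, 0.0815]
tool_rot: [0.58, 0.815, -0.0, -0.0]
ft_force: [-0.7, -2.0, 0.9]
grip_width: 0.0005
grip_force: 1.3
t 7.87 p [0.4883 0.1099 0.0815] yaw 109.1 q6 -0.34 F [-0.7 -2.   0.9] w 0.0005
twist 0 shift cm now [-1.32  0.78  0.05]
18.8 [array([102.6, 323.1]), array([354.6, 324.8]), array([403.6, 307.3]), array([425.5, 295.8]), array([622.5, 297.1])]
19.8 [array([103., 320.]), array([355.7, 317.4]), array([404.9, 298.9]), array([427. , 286.9]), array([624.9, 284.9])]
20.8 [array([103.2, 316.8]), array([356.6, 310.1]), array([406.1, 290.6]), array([428.2, 278. ]), array([627.1, 272.7])]
```

View pics/w5.png

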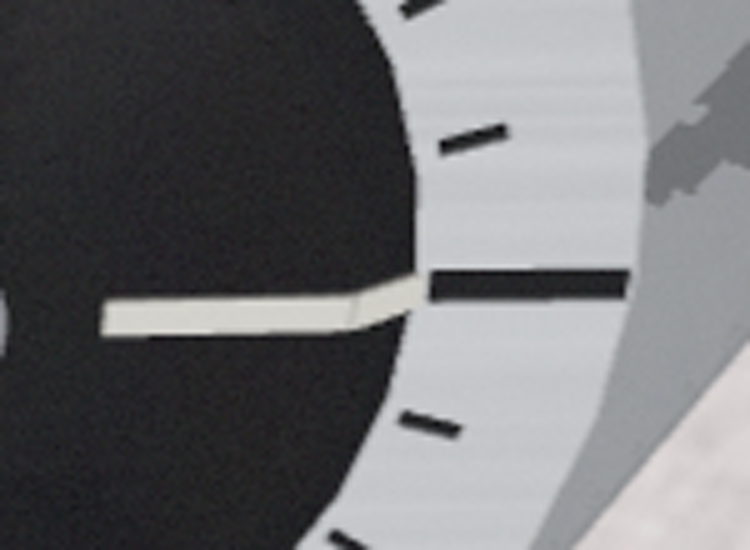

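The index is at about 20.4° and the target at 19.9°, so one tiny nudge more is needed.

```bash
python3 -m pendant '[{"jaw":0,"linear":[0.04,-0.01,0],"twist":0.5},{"jaw":0,"linear":[0,0,0],"twist":0},{"jaw":0,"linear":[0,0,0],"twist":0},{"jaw":0,"linear":[0,0,0],"twist":0}]'
python3 -m pendant '[{"jaw":0,"linear":[-0.3,0,0],"twist":0},{"jaw":0,"linear":[-0.4,0,0],"twist":0},{"jaw":0,"linear":[-0.4,0,0],"twist":0},{"jaw":0,"linear":[0,0,0],"twist":0},{"jaw":0,"linear":[0,0,-2],"twist":0},{"jaw":0,"linear":[0,0,-3],"twist":0},{"jaw":0,"linear":[0,0,0],"twist":0},{"jaw":0,"linear":[0,0,0],"twist":0}]'
python3 - <<'E'
from ang import *
from rig import robot,cams
go(robot.get_obs(),(.5908,-.1836,.12))
c=cams.camera("wrist"); np.savez("pics/w6.npz",**c)
C=np.array([.52182,.14046])
u,v=pix(c,np.array([*(C+.055*np.array([.94,.342])),.05])); print(u,v)
u,v=int(u),int(v); u0,v0=max(u-75,0),max(v-55,0); print(u0,v0)
cv2.imwrite("pics/w6.png",cv2.resize(c["color"][v0:v0+110,u0:u0+150],None,fx=5,fy=5,interpolation=cv2.INTER_CUBIC))
for th in (18.8,19.8,20.8):
    e=np.array([np.cos(np.radians(th)),np.sin(np.radians(th))])
    print(th,[np.round((pix(c,np.array([*(C+r*e),z]))-[u0,v0]+.5)*5-.5,1) for r,z in ((.022,.055),(.051,.055),(.06,.0485),(.065,.044),(.089,.044))])
E
```

```text
time: 8.25
position: [0.488, 0.1103, 0.0815]
tool_rot: [0.583, 0.812, -0.0, -0.0]
ft_force: [-2.1, -2.0, 1.0]
grip_width: 0.0004
grip_force: 1.3
time: 8.92
position: [0.4932, 0.0999, 0.133]
tool_rot: [0.584, 0.812, 0.001, 0.002]
ft_force: [1.1, 0.0, 0.0]
grip_width: 0.0
grip_force: 0.0
t 8.92 p [0.4932 0.0999 0.133 ] yaw 108.6 q6 -0.35 F [1.1 0.  0. ] w 0.0
twist 0 shift cm now [-29.98   0.21   1.33]
448.33460264016594 172.3286629231059
373 117
18.8 [array([163. , 294.2]), array([363.7, 293.5]), array([407.5, 284.1]), array([428.3, 277.9]), array([586.9, 277.3])]
19.8 [array([163.2, 291.6]), array([364.3, 287.5]), array([408.2, 277.1]), array([429.1, 270.5]), array([588.3, 267.2])]
20.8 [array([163.3, 289. ]), array([364.8, 281.4]), array([408.9, 270.2]), array([429.9, 263.1]), array([589.6, 257. ])]
```

View pics/w6.png

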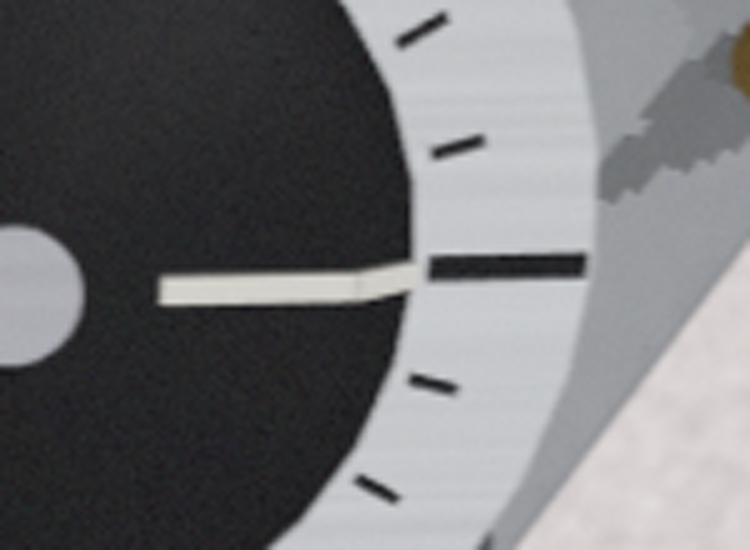

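The index is at 20.0° and the target at 20.0–20.1°, so the dial is set. Next I move to the button and refine its position from depth.

```bash
python3 -m pendant '[{"jaw":0,"linear":[0,0,-2.7],"twist":0},{"jaw":0,"linear":[-3,0,0],"twist":0},{"jaw":0,"linear":[-3,0,0],"twist":0},{"jaw":0,"linear":[-3,0,0],"twist":0},{"jaw":0,"linear":[-3,0,0],"twist":0},{"jaw":0,"linear":[-3,0,0],"twist":0},{"jaw":0,"linear":[-3,0,0],"twist":0},{"jaw":0,"linear":[-3,0.2,0],"twist":0},{"jaw":0,"linear":[-3,0,0],"twist":0},{"jaw":0,"linear":[-3,0,0],"twist":0},{"jaw":0,"linear":[0,0,0],"twist":0},{"jaw":0,"linear":[0,0,0],"twist":0}]'
python3 - <<'E'
from h import *
from rig import robot,cams
def cloud(c):
    f=200/np.tan(np.radians(float(c["fov_y"]))/2); V=np.array(c["view"]); z=c["depth"]
    v,u=np.mgrid[:400,:640]; P=np.stack([(u-c["cx"])/f*z,(v-c["cy"])/f*z,z],-1); P=(P-V[:3,3])@V[:3,:3]; return P[z>0]
for n,c in (("top0",np.load("pics/top0.npz")),("side0",np.load("pics/side0.npz")),("wrist",cams.camera("wrist"))):
    P=cloud(c); m=(np.hypot(P[:,0]-.591,P[:,1]+.184)<.03)&(P[:,2]>.052)&(P[:,2]<.064); Q=P[m]
    if len(Q): print(n,len(Q),(Q.min(0)+Q.max(0))/2,np.ptp(Q,axis=0),np.median(Q[:,2]))
go(robot.get_obs(),(.5908,-.1836,.08))
c=cams.camera("wrist"); cv2.imwrite("pics/w7.png",c["color"])
E
```

```text
time: 9.97
position: [0.5795, -0.1566, 0.1569]
tool_rot: [0.585, 0.811, -0.0, -0.001]
ft_force: [-0.6, 0.5, -0.8]
grip_width: 0.0006
grip_force: 0.0
top0 97 [ 0.59387068 -0.17972586  0.05699708] [0.0355868  0.02979743 0.00967413] 0.056351619452706225
side0 115 [ 0.59067309 -0.18162481  0.05561018] [0.03336521 0.03419616 0.00646532] 0.05578700839200461
wrist 636 [ 0.59248078 -0.17375733  0.05578678] [0.03317196 0.02013165 0.00753752] 0.05720459499414793
t 10.02 p [ 0.5787 -0.1551  0.157 ] yaw 108.5 q6 -0.77 F [-0.   0.5 -0.3] w 0.0001
twist 0 shift cm now [-3.1   0.26  7.69]
```

View pics/w7.png

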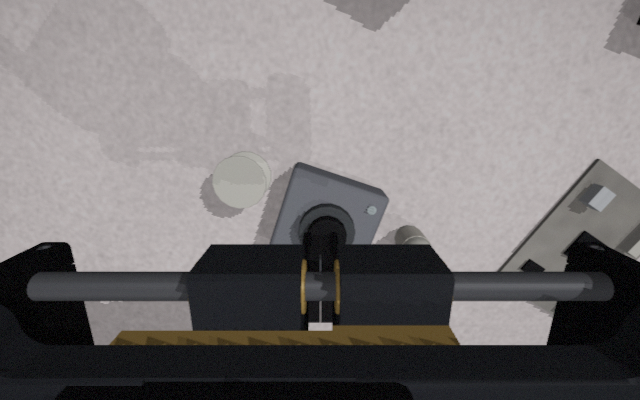

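The button at (325,235) is just ahead of the fingers, with the spool at (240,180) and the flux bottle at (412,238) clear of them. The position is confirmed at about (0.591, -0.182), so I move over it and lower.

```bash
python3 -m pendant '[{"jaw":0,"linear":[-1.5,0.1,0],"twist":0},{"jaw":0,"linear":[-1.5,0.15,0],"twist":0},{"jaw":0,"linear":[0,0,0],"twist":0},{"jaw":0,"linear":[0,0,2],"twist":0},{"jaw":0,"linear":[0,0,2],"twist":0},{"jaw":0,"linear":[0,0,2],"twist":0},{"jaw":0,"linear":[0,0,1.5],"twist":0},{"jaw":0,"linear":[0,0,0],"twist":0},{"jaw":0,"linear":[0,0,0],"twist":0},{"jaw":0,"linear":[0,0,0],"twist":0}]'
python3 - <<'E'
from h import *
from rig import robot
go(robot.get_obs(),(.591,-.1825,.068))
E
```

```text
time: 10.9
position: [0.5923, -0.1827, 0.0843]
tool_rot: [0.583, 0.812, 0.0, 0.001]
ft_force: [0.8, -0.1, -0.4]
grip_width: 0.0001
grip_force: 0.0
t 10.9 p [ 0.5923 -0.1827  0.0843] yaw 108.6 q6 -0.8 F [ 0.8 -0.1 -0.4] w 0.0001
twist 0 shift cm now [ 0.06 -0.12  1.63]
```

```bash
python3 -m pendant '[{"jaw":0,"linear":[0,0,0.4],"twist":0},{"jaw":0,"linear":[0,0,0.4],"twist":0},{"jaw":0,"linear":[0,0,0.3],"twist":0},{"jaw":0,"linear":[0,0,0.2],"twist":0},{"jaw":0,"linear":[0,0,0.2],"twist":0},{"jaw":0,"linear":[0,0,0],"twist":0},{"jaw":0,"linear":[0,0,0],"twist":0}]'
python3 -m pendant '[{"jaw":0,"linear":[0,0,0.1],"twist":0},{"jaw":0,"linear":[0,0,0.1],"twist":0},{"jaw":0,"linear":[0,0,0],"twist":0},{"jaw":0,"linear":[0,0,0],"twist":0},{"jaw":0,"linear":[0,0,0],"twist":0}]'
```

```text
time: 11.48
position: [0.5923, -0.1831, 0.069]
tool_rot: [0.583, 0.812, 0.0, 0.001]
ft_force: [-0.9, -0.1, 4.0]
grip_width: 0.0006
grip_force: 2.2
time: 11.9
position: [0.5923, -0.1831, 0.0683]
tool_rot: [0.583, 0.812, 0.0, 0.001]
ft_force: [-0.6, 1.4, 12.3]
grip_width: 0.0006
grip_force: 5.9
```

```bash
python3 -m pendant '[{"jaw":0,"linear":[0,0,0.08],"twist":0},{"jaw":0,"linear":[0,0,0],"twist":0},{"jaw":0,"linear":[0,0,0],"twist":0}]'
python3 -m pendant '[{"jaw":0,"linear":[0,0,-0.6],"twist":0},{"jaw":0,"linear":[0,0,-1],"twist":0},{"jaw":0,"linear":[0,0,-2.5],"twist":0},{"jaw":0,"linear":[0,0,-3],"twist":0},{"jaw":0,"linear":[0,0,-3],"twist":0},{"jaw":0,"linear":[0,0,0],"twist":0},{"jaw":0,"linear":[0,0,0],"twist":0},{"jaw":0,"linear":[0,0,0],"twist":0}]'
python3 - <<'E'
from ang import *
from rig import robot,cams
go(robot.get_obs(),(.591,-.1825,.068))
c=cams.camera("top"); a=np.load("pics/top0.npz")["color"]; b=c["color"]
d=cv2.absdiff(a,b).max(2)
for n,(u,v) in dict(flux=(384,153),spool=(383,213),noz=(253,175),noz2=(243,232)).items(): print(n,d[v-7:v+8,u-7:u+8].mean())
print("bg",d[300:330,400:500].mean())
# index line centroid: bright pixels on the dial, between radii 24 and 50 mm, away from the post
C=np.array([.5204,.1407]); m=[]
for v in range(175,245):
  for u in range(240,315):
    p=ray(c,u,v,.055)[:2]-C; r=np.hypot(*p)
    if .024<r<.05 and p[0]>0 and b[v,u].min()>110: m.append(p)
m=np.mean(m,0); print("index deg",np.degrees(np.arctan2(m[1],m[0])))
E
```

```text
time: 12.15
position: [0.5923, -0.1832, 0.0682]
tool_rot: [0.583, 0.812, 0.0, 0.001]
ft_force: [-1.9, 1.9, 16.0]
grip_width: 0.0003
grip_force: 7.9
time: 12.82
position: [0.5908, -0.1826, 0.166]
tool_rot: [0.583, 0.812, -0.0, -0.001]
ft_force: [0.9, 0.6, 0.2]
grip_width: 0.0005
grip_force: 0.0
t 12.82 p [ 0.5908 -0.1826  0.166 ] yaw 108.6 q6 -0.8 F [0.9 0.6 0.2] w 0.0005
twist 0 shift cm now [-0.02  0.04  9.8 ]
flux 76.28
spool 103.5911111111111
noz 33.724444444444444
noz2 32.13333333333333
bg 56.089333333333336
index deg 19.74196011838806
```

The button bottomed out at 16 N and was released, and the dial reads 19.7° from the top camera. I'm handing in.

```bash
python3 -c "
from rig import robot
print(robot.hand_in())"
```

```text
the job is handed in; nothing more can be done
None
```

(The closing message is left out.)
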